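# Park the rolling pin in the pastry board's groove

### The job

Baking is over, so park the rolling pin in the groove of the pastry board, using the fingertips only and picking nothing up. First push the egg timer out of the way, right to the left or right edge of the board, where it stays standing fully on the board clear of the pin's path; then roll the pin steadily (turning, not flung) away from you by pushing on the upper part of its barrel, until it drops into the groove and lies still along it, about midway between the board's sides. The pin must not touch the timer, and everything else stays where it is.

Things in the scene. Friction and masses are not known exactly. Their poses are not given: they have to be found in the camera images.
- board: wooden pastry board lying flat and immovable on the worktop, 290 mm (its x) by 430 mm (its y) by 20 mm thick; origin at the centre of its underside, z up, so its top is 20 mm above; x points away from the robot, towards the edge that has the groove, y along the groove, to the left
- groove (a point): middle of the parking groove, level with the board's top: a straight channel 32 mm wide, 9 mm deep, with upright walls, along the board's y over its whole width, 85 mm beyond the board's centre (60 mm from its far edge). The pin drops 7 mm into it (origin 35 mm above the worktop) and then rests on its two edges; only a firm push brings it out again
- rolling_pin: smooth waxed wooden rolling pin, 0.24 kg, across the near part of the board; origin at its centre, y along its length (within 0.12 rad of the groove's at the start), z turns as it rolls. Barrel 44 mm thick, 65 mm each side of the origin; handles 23 mm thick, to 116 mm. Origin 42 mm above the worktop on the flat. Pushed from behind, a little above its axis, it rolls and slips on the fingers; soon stops; squares up to two spread fingertips
- timer_middle (a point): round wind-up kitchen timer, white base with a red dial, 64 mm in diameter and 44 mm tall, about 0.11 kg, standing on the board between the pin and the groove; this point is on its upright axis at half height (22 mm above the board). Its base is a plain cylinder of 62 mm diameter for the lower 22 mm. It slides on the board when pushed low down, but can tip into the groove if pushed out over it
- jar_middle (a point): bystander: spice jar with a white cap, 47 mm in diameter, 98 mm tall, standing on the near left corner of the board; this point is at half its height
- dish_middle (a point): bystander: small steel footed salt dish, 68 mm in diameter, 46 mm tall, standing on the near right corner of the board; this point is at half its height
- egg_timer: the same kitchen timer; origin at the centre of its underside, on its upright axis, z up

How it is judged:
By the outcome, as a careful person would: the job done as asked, in the order asked, and still so for the second after the job is handed in, with the robot touching nothing.
It also fails if it takes over 58 s, if anything falls off the work surface, if the arm or the gripper's body presses on something with over 40 N, if the wrist force passes 120 N, or if a joint passes its speed limit or range.

### The arm

A 7-joint arm with a two-finger parallel gripper is mounted at the origin on the work surface; the furniture and walls round the work are solid. World frame = base frame: x ahead of the robot, y to its left, z up, the work surface at z = 0. Lengths are in m, angles in rad, forces in N, time in s.
With the tool pointing down it reaches from about 0.4 to 0.875 m from the base axis. Payload 19.3 kg.
Tool frame: the origin (TCP) lies where the fingers leave the gripper's body, on its centre line; the fingertips stand bot.tip_reach ahead of it and the grasp point (between the pads) lies 54 mm ahead of it (bot.tip_reach is the distance from the TCP to the fingertips, in m); z points along the fingers, y is the line along which they close (so a half turn about z gives the same grasp; the last joint's range is limited). The gripper opens to 85 mm and grips with 20 to 120 N. Pads are 22 mm wide; open, the fingers measure 114 mm over their backs; the gripper's body (76 mm by 85 mm) begins 54 mm behind the grasp point. The pads swing forward as they close: fully open they stand 13 mm farther back than shut.
Start: joints at [1.051, 0.521, -0.036, 1.599, 0.021, 1.021, -0.113], TCP at [0.272, -0.563, 0.304] pointing down, gripper open.
Joint ranges: [-2.91, 2.91], [-0.3, 2.13], [-1.5, 1.42], [0.17, 2.43], [-1.26, 4.41], [0.16, 1.93], [-2.52, 2.52]. Speed limits (rad/s): [1.89, 1.89, 2.39, 2.39, 3.01, 3.01, 3.01].

### API

Orientations are given as [roll, pitch, yaw] about the fixed x, y, z axes, in that order (R = Rz(yaw) Ry(pitch) Rx(roll)).
In Python, from workcell import bot gives the robot as it stands. The module is installed in compiled form; this text tells all that it offers.
- The arm moves only by the shell command python3 -m jog 'ROWS' [FORCE]. ROWS is JSON, a list that holds one entry, the list of rows, each a list of 7 numbers: the shift along the tool's x, y, z in mm, then the turn, a rotation vector about the tool's x, y, z in rad, then the opening, from 0 (shut) to 1 (fully open). In form: [[[tx, ty, tz, wx, wy, wz, fingers], ...]]. A call has 1 to 5 rows; each row shifts and turns the commanded pose from where the row before left it, along the tool's axes as they then stand; what a row does not reach is not made up. A row lasts 1/10 s, in which the tool goes at most 50 mm and 8.59 degrees, less where a joint would pass 70% of its speed; a pose out of reach is approached as far as the arm can. A call is refused whole if a number of a shift passes 50 or a number of a turn 0.15, either way. A call with a gripper value outside its range is refused whole. The fingers move at their own pace and stop on an object; FORCE is the grip in N (left out, the last holds). Time passes only in rows, so rows that do not move let the fingers close. It gives the time, the measured TCP pose, the force, the opening and the grip force at its end, in the units of the state.
- bot.observe(): the state, without advancing time (a new reading comes with each control period).
- bot.grab_frame(name): name is "scene" or "top" or "wrist"; returns a dict with "img" (420x560x3 uint8, red, green, blue), "intrinsics" (3x3 intrinsics, pixels), "R" (3x3) and "t" (3): a world point X has camera coordinates R X + t; the wrist camera has in their place "tool_from_camera" (4x4, takes a point from camera to tool coordinates, whose origin is the TCP and whose axes are the flange's). Camera axes: x right, y down, z forward; pixel columns grow to the right and rows downward; lengths in m; the calibration is good to about 2 mm. The wrist camera is an equidistant fisheye: a pixel r from the principal point sees the ray r / f radians off the axis. A picture is of the moment at which its call begins: read the wrist's pose just before it. There is no depth.
- bot.job_done(): hands the job in; it is judged then, once.
Trained networks look in a picture, given as the dict that the camera call returned (one of the last four; its "shot" number tells which), for a name from the list of things; names that differ only in an ending like _2 or _b are one class to them, and where a whole thing is asked for, a point or a joint stands for the part that bears it (a point fixed in the world has none). Each returns a list of dicts, best first, with "conf" (0 to 1); they miss things now and then, are a little off and sometimes report something else, mostly with a low value. They report only what shows in the picture. A call takes as long as a camera call.
- bot.trace(query, picture): "region" (420x560 bool, what is visible of it).
- bot.spot_point(query, picture): "xyz" ([x, y, z] in m, in world coordinates, good to about 4 mm: a listed point, or the origin of a listed thing).
The state is a dict: "clock": time; "qpos": joint angles; "qd": joint speeds; "joint_efforts": joint torques, N m; "position": TCP position; "tool_rot": TCP orientation; "force": force on the tool from outside, world axes, zero at the start; "moment": the same for the moment, N m; "grip_width": finger opening in m; "finger_force": force on a finger pad.
Only numpy, scipy, OpenCV 4.12 (cv2) and the standard library are available. Lean on these libraries where they do the work, as an engineer would, in place of code of your own. Each camera call takes 0.05 s, during which the arm holds its last target. There are 200 camera calls.

## Working session

There is one attempt and no reset: what is moved stays moved. The work goes in short steps, Python scripts to look and compute and a shell command to move; the robot and the scene stay as the last step left them, time stands still between calls to the robot, and variables do not carry over. Pictures are saved under pics/ and viewed, at most 10 in all, crops included, and the job is handed in when it is done.

```bash
mkdir -p pics; cat > h.py <<'E'
from workcell import bot
import numpy as np, cv2
from scipy.spatial.transform import Rotation as Ro
def st():
    s=bot.observe(); print('t',round(s['clock'],2),'p',np.round(s['position'],4),'rot',np.round(s['tool_rot'],3),'F',np.round(s['force'],1),'w',round(s['grip_width'],4)); return s
def save(n,f): cv2.imwrite(f'pics/{n}.png',f['img'][:,:,::-1])
def find(names,cams=('top','scene')):
    for c in cams:
        f=bot.grab_frame(c)
        for n in names:
            for d in bot.spot_point(n,f)[:2]: print(c,n,round(d['conf'],2),np.round(d['xyz'],4),{k:np.round(v,3) for k,v in d.items() if k not in('conf','xyz','region')})
    return f
E
python3 - <<'E'
from h import *
s=st();print(bot.tip_reach, Ro.from_euler('xyz',s['tool_rot']).as_matrix().round(2))
find(['board','groove','rolling_pin','timer_middle','jar_middle','dish_middle','egg_timer'])
a=bot.grab_frame('top');b=bot.grab_frame('scene');save('top0',a);save('scene0',b)
E
```

```text
t 0.0 p [ 0.2716 -0.5626  0.3033] rot [-3.14  0.    0.45] F [-0.1  0.2  0.4] w 0.0853
0.0726 [[ 0.9   0.43 -0.  ]
 [ 0.43 -0.9   0.  ]
 [-0.   -0.   -1.  ]]
top board 0.82 [ 0.563   0.0267 -0.0029] {}
top board 0.63 [0.4098 0.1839 0.0705] {}
top groove 0.79 [0.6471 0.0405 0.02  ] {}
top rolling_pin 0.64 [0.4933 0.0046 0.046 ] {}
top timer_middle 0.57 [0.6072 0.0507 0.0418] {}
top jar_middle 0.77 [0.4109 0.1842 0.0721] {}
top dish_middle 0.82 [ 0.4966 -0.1744  0.0447] {}
top dish_middle 0.62 [0.5632 0.0259 0.001 ] {}
top egg_timer 0.85 [0.6147 0.0471 0.0196] {}
scene board 0.94 [0.5627 0.0269 0.    ] {}
scene groove 0.72 [0.6457 0.0458 0.0184] {}
scene groove 0.16 [ 0.4931 -0.1707  0.0427] {}
scene rolling_pin 0.74 [0.4991 0.0055 0.0412] {}
scene timer_middle 0.92 [0.6155 0.0482 0.0471] {}
scene jar_middle 0.71 [0.4117 0.1838 0.0673] {}
scene dish_middle 0.98 [ 0.4932 -0.172   0.0423] {}
scene egg_timer 0.78 [0.6102 0.0467 0.0188] {}
```

View pics/top0.png

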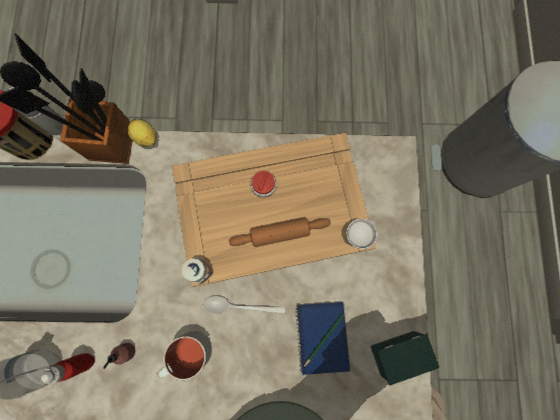

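View pics/scene0.png

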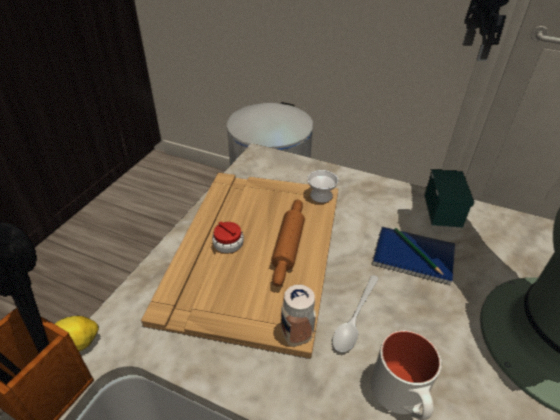

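The top view has away-from-robot up and left at left. The board spans roughly (173,165), (347,135), (374,250) and (197,287). The timer is at (263,183), the pin at (280,232), the jar at (196,270) and the dish at (360,233). The scene view agrees: the timer stands near the groove and the path to the left edge is clear. Next I'll measure poses in the board frame.

```bash
cat >> h.py <<'E'
def back(f,px,z):
    K,R,t=f['intrinsics'],f['R'],f['t']
    px=np.atleast_2d(px).astype(float); d=np.c_[px,np.ones(len(px))]@np.linalg.inv(K).T@R
    c=-R.T@t; return c+d*((z-c[2])/d[:,2])[:,None]
def pts(name,f,z):
    d=bot.trace(name,f)
    if not d: print('no',name); return None
    r=d[0]['region']; v,u=np.nonzero(r); return back(f,np.c_[u,v],z)[:,:2]
def rect(P):
    P=P.astype(np.float32); h=cv2.convexHull(P*1000)
    (c,wh,a)=cv2.minAreaRect(h); return np.array(c)/1000,wh,np.radians(a)
def board():
    import json; b=json.load(open('b.json')); return np.array(b[:2]),b[2]
def tob(p):
    c,a=board(); d=np.asarray(p)[...,:2]-c; return np.stack([d[...,0]*np.cos(a)+d[...,1]*np.sin(a),-d[...,0]*np.sin(a)+d[...,1]*np.cos(a)],-1)
def tow(p):
    c,a=board(); p=np.asarray(p); return c+np.array([p[0]*np.cos(a)-p[1]*np.sin(a),p[0]*np.sin(a)+p[1]*np.cos(a)])
def see(cams=('top','scene')):
    for c in cams:
        f=bot.grab_frame(c)
        P=pts('rolling_pin',f,.042)
        if P is not None:
            if c=='top':
                r=rect(tob(P)); print('pin rect',r[0].round(4),np.round(r[1],1),round(np.degrees(r[2]),1))
        for n in('rolling_pin','egg_timer','timer_middle'):
            for d in bot.spot_point(n,f)[:1]: print(c,n,round(d['conf'],2),'board xy',tob(d['xyz']).round(4),'z',round(d['xyz'][2],3))
        if c=='top':
            P=pts('egg_timer',f,.055)
            if P is not None: r=cv2.minEnclosingCircle((tob(P)*1000).astype(np.float32)); print('timer circ',np.round(r,1))
    return f
E
python3 - <<'E'
from h import *
import json
f=bot.grab_frame('top')
P=pts('board',f,.02); r=rect(P); print(r)
a=np.arctan(np.tan(r[2])); a=(a+np.pi/4)%(np.pi/2)-np.pi/4
print('cam',(-f['R'].T@f['t']).round(3),'yaw',a)
C=back(f,[(173,165),(347,135),(374,250),(197,287)],.02)[:,:2]; print('clicked centre',C.mean(0),'rect',rect(C))
json.dump([float(r[0][0]),float(r[0][1]),float(a)],open('b.json','w'))
see()
E
```

```text
(array([0.56441309, 0.02741205]), (297.77752685546875, 433.1021423339844), np.float64(0.21327306404946136))
cam [0.383 0.025 0.894] yaw 0.21327306404946134
clicked centre [0.56108558 0.02174091] rect (array([0.55866071, 0.02484775]), (292.1824951171875, 426.0148620605469), np.float64(0.20186617917892033))
pin rect [-0.0658 -0.0053] [ 46.7 229.3] 0.1
top rolling_pin 0.89 board xy [-0.0751 -0.0074] z 0.044
top egg_timer 0.98 board xy [0.0506 0.0085] z 0.019
top timer_middle 0.8 board xy [0.0481 0.0125] z 0.04Traceback (most recent call last):
  File "<stdin>", line 9, in <module>
  File "h.py", line 41, in see
    if P is not None: r=cv2.minEnclosingCircle((tob(P)*1000).astype(np.float32)); print('timer circ',np.round(r,1))
                                                                                                     ~~~~~~~~^^^^^
    return _wrapfunc(a, 'round', decimals=decimals, out=out)
    return _wrapit(obj, method, *args, **kwds)
    conv = _array_converter(obj)
ValueError: setting an array element with a sequence. The requested array has an inhomogeneous shape after 1 dimensions. The detected shape was (2,) + inhomogeneous part.
```

```bash
sed -i "s/print('timer circ',np.round(r,1))/print('timer circ',np.round(r[0],1),round(r[1],1))/" h.py; echo '[0.5635,0.0267,0.207]' > b.json; cat >> h.py <<'E'
def plan(bx,by,z,yawrel,n):
    s=st(); a=board()[1]; p=np.array(s['position']); T=np.r_[tow([bx,by]),z]
    y0=s['tool_rot'][2]; dy=(a+yawrel-y0+np.pi)%(2*np.pi)-np.pi
    R0=Ro.from_euler('xyz',s['tool_rot']); print('now board',tob(p).round(4),'dist mm',round(1000*np.linalg.norm(T-p)),'dyaw',round(dy,3),'tip',bot.tip_reach)
    for i in range(n):
        R=Ro.from_euler('z',dy*i/n)*R0; d=R.inv().apply((T-p)/n)*1000
        tr=(Ro.from_euler('xyz',[np.pi,0,y0+dy*i/n]).inv()*Ro.from_euler('xyz',[np.pi,0,y0+dy*(i+1)/n])).as_rotvec()
        print(np.round(d,1),np.round(tr,3))
    print('tilt err',(R0.as_matrix()[:,2]).round(3))
E
python3 - <<'E'
from h import *
see(('top',)); plan(.05,-.07,.18,np.pi/2,16)
E
```

```text
pin rect [-0.0646 -0.0057] [ 48.1 231.8] 0.6
top rolling_pin 0.61 board xy [-0.0711 -0.0074] z 0.045
top egg_timer 0.67 board xy [0.0551 0.0092] z 0.019
top timer_middle 0.97 board xy [0.0509 0.0111] z 0.041
timer circ [48.2 12.5] 31.9
t 1.6 p [ 0.2717 -0.5628  0.3039] rot [-3.142  0.     0.45 ] F [ 0.4  0.1 -0.6] w 0.0852
now board [-0.4067 -0.517 ] dist mm 651 dyaw 1.328 tip 0.0726
[ 34.4 -20.3   7.7] [ 0.     0.    -0.083]
[ 36.  -17.3   7.7] [ 0.     0.    -0.083]
[ 37.3 -14.3   7.7] [-0.     0.    -0.083]
[ 38.4 -11.1   7.7] [ 0.     0.    -0.083]
[39.1 -7.9  7.7] [ 0.     0.    -0.083]
[39.7 -4.7  7.7] [ 0.     0.    -0.083]
[39.9 -1.4  7.7] [ 0.     0.    -0.083]
[39.9  2.   7.7] [ 0.     0.    -0.083]
[39.6  5.3  7.7] [-0.     0.    -0.083]
[39.   8.5  7.7] [ 0.     0.    -0.083]
[38.2 11.7  7.7] [ 0.     0.    -0.083]
[37.1 14.9  7.7] [ 0.     0.    -0.083]
[35.7 17.9  7.7] [-0.     0.    -0.083]
[34.1 20.8  7.7] [ 0.     0.    -0.083]
[32.3 23.5  7.7] [ 0.     0.    -0.083]
[30.2 26.1  7.7] [-0.     0.    -0.083]
tilt err [-0.  0. -1.]
```

```bash
python3 -m jog '[[[34,-20,8,0,0,-0.083,0.47],[36,-17,8,0,0,-0.083,0.47],[37,-14,8,0,0,-0.083,0.47],[38,-11,8,0,0,-0.083,0.47],[39,-8,8,0,0,-0.083,0.47]]]'
python3 -m jog '[[[40,-5,8,0,0,-0.083,0.47],[40,-1,8,0,0,-0.083,0.47],[40,2,8,0,0,-0.083,0.47],[40,5,8,0,0,-0.083,0.47],[39,8,8,0,0,-0.083,0.47]]]'
python3 - <<'E'
from h import *
plan(.05,-.07,.18,np.pi/2,6)
E
```

```text
clock: 2.1
position: [0.3829, -0.397, 0.2638]
tool_rot: [3.141, 0.0, 0.868]
force: [0.7, -0.4, -0.0]
grip_width: 0.0401
finger_force: 0.0
clock: 2.6
position: [0.4938, -0.2298, 0.2238]
tool_rot: [3.141, 0.0, 1.283]
force: [0.5, -1.2, -0.1]
grip_width: 0.0401
finger_force: 0.0
t 2.6 p [ 0.4938 -0.2298  0.2238] rot [3.141 0.    1.283] F [ 0.5 -1.2 -0.1] w 0.0401
now board [-0.1209 -0.2367] dist mm 243 dyaw 0.495 tip 0.0726
[38.  11.9  7.3] [-0.     0.    -0.082]
[36.9 15.   7.3] [ 0.     0.    -0.082]
[35.5 18.   7.3] [ 0.     0.    -0.082]
[33.9 20.8  7.3] [-0.     0.    -0.082]
[32.1 23.5  7.3] [ 0.     0.    -0.082]
[30.  26.1  7.3] [ 0.     0.    -0.082]
tilt err [ 0. -0. -1.]
```

```bash
python3 -m jog '[[[38,12,8,0,0,-0.082,0.47],[37,15,8,0,0,-0.082,0.47],[36,18,8,0,0,-0.082,0.47],[34,21,7,0,0,-0.082,0.47],[32,23,7,0,0,-0.082,0.47]]]'
python3 -m jog '[[[30,26,7,0,0,-0.082,0.47],[0,0,30,0,0,0,0.47],[0,0,30,0,0,0,0.47],[0,0,13,0,0,0,0.47]]]'
python3 - <<'E'
from h import *
plan(.05,-.07,.18,np.pi/2,1)
f=bot.grab_frame('scene'); cv2.imwrite('pics/s1.png',cv2.resize(f['img'][140:340,140:400,::-1],(780,600)))
E
```

```text
clock: 3.1
position: [0.6053, -0.0645, 0.1856]
tool_rot: [3.141, 0.0, 1.693]
force: [0.2, -0.7, -0.1]
grip_width: 0.0403
finger_force: 0.0
clock: 3.5
position: [0.6257, -0.0329, 0.1034]
tool_rot: [-3.139, -0.001, 1.772]
force: [-0.6, -0.2, 0.3]
grip_width: 0.0402
finger_force: 0.0
t 3.5 p [ 0.6257 -0.0329  0.1034] rot [-3.139e+00 -1.000e-03  1.772e+00] F [-0.6 -0.2  0.3] w 0.0402
now board [ 0.0486 -0.0711] dist mm 77 dyaw 0.006 tip 0.0726
[  1.2   1.1 -76.6] [ 0.     0.    -0.006]
tilt err [-0.003 -0.    -1.   ]
```

View pics/s1.png

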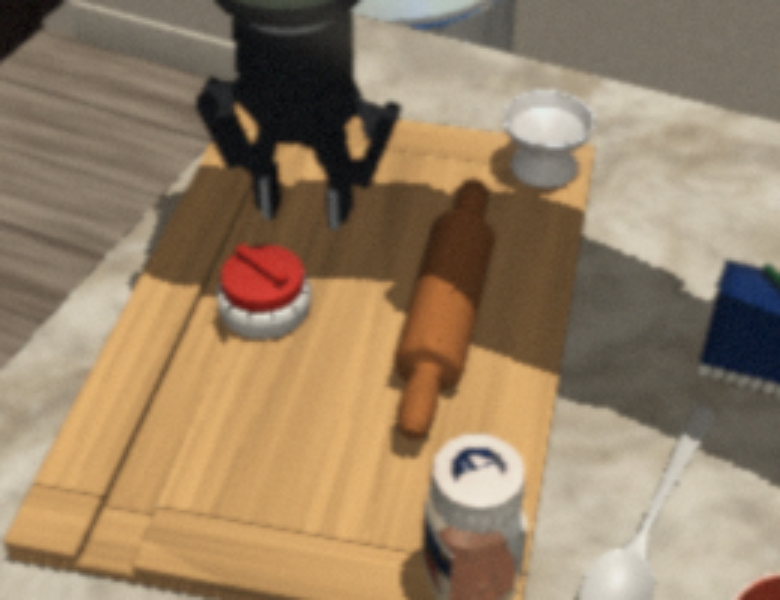

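The fingers hang at crop (268,215) and (338,225), to the right of the timer at (263,290) and well clear of the pin. I'll lower a little and check the height of the tips.

```bash
python3 - <<'E'
from h import *
f=bot.grab_frame('scene')
for s in(-.027,.027):
  for z in (.018,.024,.030,.036):
    c=f['R']@np.r_[tow([.0486+s,-.071+.008]),z]+f['t'];u=f['intrinsics']@c;u=u[:2]/u[2];print(s,z,((u-140)*3).round(0))
E
python3 -m jog '[[[1,1,3,0,0,0,0.47],[0,0,1,0,0,0,0.47]]]'
```

```text
-0.027 0.018 [338. 243.]
-0.027 0.024 [337. 237.]
-0.027 0.03 [337. 231.]
-0.027 0.036 [337. 224.]
0.027 0.018 [264. 232.]
0.027 0.024 [263. 226.]
0.027 0.03 [263. 219.]
0.027 0.036 [262. 213.]
clock: 3.8
position: [0.6282, -0.0318, 0.1031]
tool_rot: [3.14, 0.0, 1.771]
force: [-0.3, -0.0, 0.1]
grip_width: 0.0398
finger_force: 0.0
```

```bash
python3 -m jog '[[[0,0,0,0,0,0,0.47]]]'; python3 -m jog '[[[0,0,3,0,0,0,0.47],[0,0,0,0,0,0,0.47]]]'
python3 - <<'E'
from h import *
plan(.05,-.07,.097,np.pi/2,1)
E
```

```text
clock: 3.9
position: [0.6279, -0.0319, 0.1029]
tool_rot: [3.14, 0.0, 1.772]
force: [-0.9, 0.4, 0.2]
grip_width: 0.0403
finger_force: 0.0
clock: 4.1
position: [0.6275, -0.032, 0.0989]
tool_rot: [3.142, 0.0, 1.772]
force: [-0.1, 1.0, 0.5]
grip_width: 0.0401
finger_force: 0.0
t 4.1 p [ 0.6275 -0.032   0.0989] rot [3.142 0.    1.772] F [-0.1  1.   0.5] w 0.0401
now board [ 0.0505 -0.0706] dist mm 2 dyaw 0.006 tip 0.0726
[ 0.6 -0.5  1.9] [ 0.     0.    -0.006]
tilt err [ 0. -0. -1.]
```

```bash
python3 -m jog '[[[12,0,3,0,0,0,0.47],[14,0,0,0,0,0,0.47],[8,0,0,0,0,0,0.47],[5,0,0,0,0,0,0.47],[5,0,0,0,0,0,0.47]]]'
python3 -m jog '[[[5,0,0,0,0,0,0.47],[6,-0.5,0,0,0,0,0.47],[7,-1,0,0,0,0,0.47],[7,-1,0,0,0,0,0.47],[7,-1,0,0,0,0,0.47]]]'
python3 - <<'E'
from h import *
see(('top','scene')); plan(.04,.14,.097,np.pi/2,1)
E
```

```text
clock: 4.6
position: [0.6187, 0.0119, 0.096]
tool_rot: [3.142, 0.0, 1.772]
force: [-1.4, -1.2, -0.7]
grip_width: 0.04
finger_force: 0.1
clock: 5.1
position: [0.6087, 0.0425, 0.0959]
tool_rot: [3.142, -0.0, 1.772]
force: [0.0, -1.2, 0.5]
grip_width: 0.0404
finger_force: 0.3
pin rect [-0.0595  0.0763] [61.8 43.1] 76.6
top egg_timer 0.94 board xy [0.0485 0.0397] z 0.016
top timer_middle 0.68 board xy [0.0452 0.0421] z 0.038
timer circ [42.3 41.6] 30.6
scene rolling_pin 0.93 board xy [-0.0669 -0.0092] z 0.044
scene egg_timer 0.93 board xy [0.0464 0.0429] z 0.021
scene timer_middle 0.88 board xy [0.0501 0.0483] z 0.044
t 5.65 p [0.6089 0.0417 0.0959] rot [3.142 0.    1.771] F [ 0.3  0.5 -0.8] w 0.0403
now board [0.0476 0.0054] dist mm 135 dyaw 0.006 tip 0.0726
[134.6  -8.4  -1.1] [-0.     0.    -0.006]
tilt err [ 0. -0. -1.]
```

```bash
python3 -m jog '[[[6,0,0,0,0,0,0.47],[8,-0.8,0,0,0,0,0.47],[8,-0.8,0,0,0,0,0.47],[8,-0.8,0,0,0,0,0.47],[8,-0.8,0,0,0,0,0.47]]]'
python3 -m jog '[[[8,-0.8,0,0,0,0,0.47],[8,-0.8,0,0,0,0,0.47],[8,-0.8,0,0,0,0,0.47],[8,-0.8,0,0,0,0,0.47],[8,-0.8,0,0,0,0,0.47]]]'
python3 -m jog '[[[8,-0.8,0,0,0,0,0.47],[8,-0.8,0,0,0,0,0.47],[7,-0.8,0,0,0,0,0.47],[4,0,0,0,0,0,0.47],[0,0,0,0,0,0,0.47]]]'
python3 - <<'E'
from h import *
f=see(('scene','top')); plan(.04,.141,.097,np.pi/2,1)
cv2.imwrite('pics/t2.png',cv2.resize(f['img'][110:310,150:400,::-1],(750,600)))
E
```

```text
clock: 6.15
position: [0.5979, 0.0796, 0.0959]
tool_rot: [-3.142, -0.0, 1.772]
force: [0.4, -0.3, -0.3]
grip_width: 0.0403
finger_force: 0.2
clock: 6.65
position: [0.5861, 0.1175, 0.0959]
tool_rot: [-3.142, 0.0, 1.772]
force: [0.8, 0.2, -0.8]
grip_width: 0.0402
finger_force: 0.2
clock: 7.15
position: [0.5784, 0.1436, 0.0959]
tool_rot: [3.142, -0.0, 1.773]
force: [-0.5, 0.3, -0.2]
grip_width: 0.0402
finger_force: 0.0
scene rolling_pin 0.91 board xy [-0.0689 -0.0075] z 0.043
scene egg_timer 0.84 board xy [0.0347 0.148 ] z 0.019
scene timer_middle 0.8 board xy [0.0411 0.1503] z 0.043
no rolling_pin
no egg_timer
t 7.7 p [0.5786 0.1428 0.0959] rot [-3.142  0.     1.772] F [ 0.3  0.3 -0. ] w 0.0402
now board [0.0386 0.1106] dist mm 30 dyaw 0.006 tip 0.0726
[30.5  1.2 -1.1] [-0.     0.    -0.006]
tilt err [-0. -0. -1.]
```

View pics/t2.png

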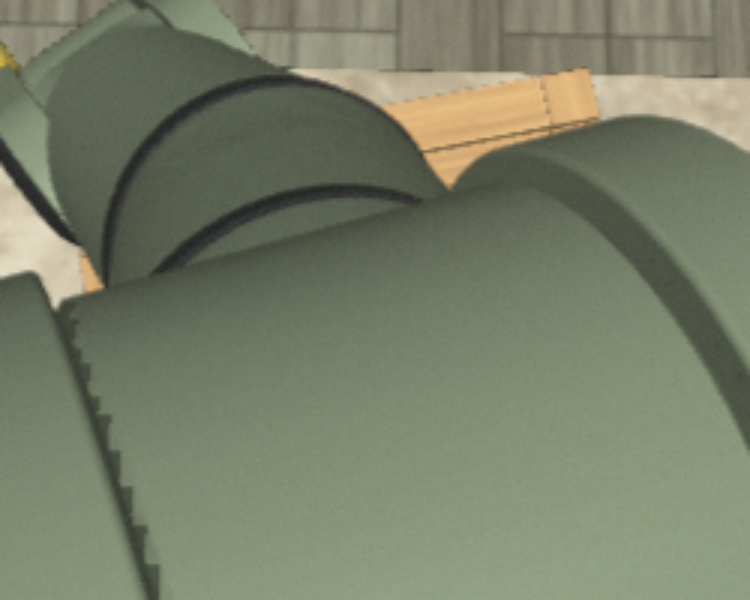

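The top view is blocked by the arm, but the scene camera puts the timer at board y ≈ 0.149. I'll push another 28 mm.

```bash
python3 -m jog '[[[6,0,0,0,0,0,0.47],[7,0,0,0,0,0,0.47],[7,0,0,0,0,0,0.47],[5,0,0,0,0,0,0.47],[3,0,0,0,0,0,0.47]]]'
python3 -m jog '[[[0,0,0,0,0,0,0.47]]]'
python3 - <<'E'
from h import *
f=see(('scene',)); plan(.04,.141,.097,np.pi/2,1)
cv2.imwrite('pics/s3.png',cv2.resize(f['img'][140:340,140:400,::-1],(780,600)))
E
```

```text
clock: 8.2
position: [0.5727, 0.1713, 0.0959]
tool_rot: [3.142, -0.0, 1.773]
force: [-0.5, -0.6, -0.1]
grip_width: 0.0402
finger_force: 0.2
clock: 8.3
position: [0.5728, 0.171, 0.0959]
tool_rot: [3.142, -0.0, 1.773]
force: [-0.1, 0.7, 0.5]
grip_width: 0.0402
finger_force: 0.0
scene rolling_pin 0.92 board xy [-0.0689 -0.0098] z 0.042
scene egg_timer 0.95 board xy [0.0353 0.1736] z 0.018
scene timer_middle 0.58 board xy [0.0464 0.1799] z 0.044
t 8.55 p [0.573  0.1701 0.0959] rot [-3.142  0.     1.771] F [-0.6 -1.  -0.3] w 0.0403
now board [0.0388 0.1383] dist mm 3 dyaw 0.006 tip 0.0726
[ 2.7  1.2 -1.1] [ 0.     0.    -0.006]
tilt err [-0. -0. -1.]
```

View pics/s3.png

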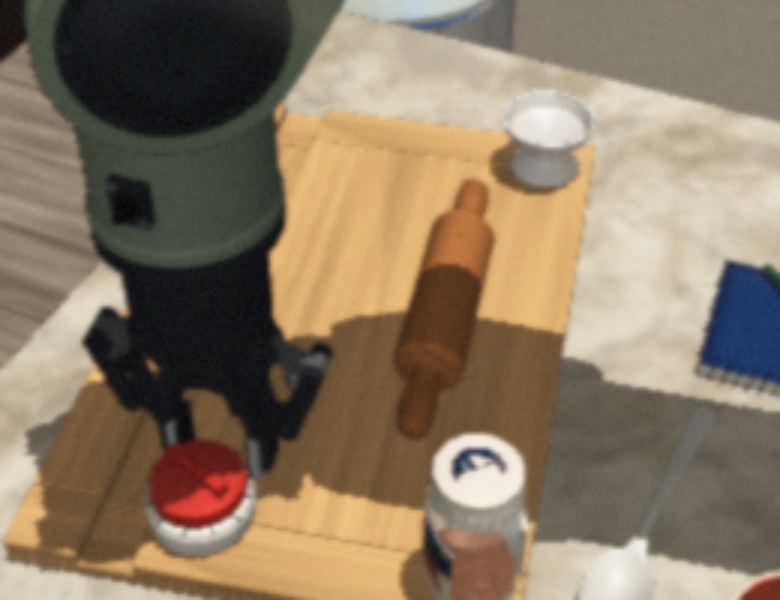

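The timer stands at crop (200,490), just inside the board's left edge, still upright and on the board. I'll back off and swing round behind the pin.

```bash
python3 -m jog '[[[-10,0,0,0,0,0,0.47],[-25,0,0,0,0,0,0.47],[-20,0,-30,0,0,0,0.47],[0,0,-40,0,0,0,0.47],[0,0,-25,0,0,0,0.6]]]'
python3 - <<'E'
from h import *
plan(-.128,-.006,.17,.05,11)
E
```

```text
clock: 9.05
position: [0.5846, 0.1148, 0.1932]
tool_rot: [3.14, 0.0, 1.77]
force: [-0.4, -0.1, -0.3]
grip_width: 0.0508
finger_force: 0.0
t 9.05 p [0.5846 0.1148 0.1932] rot [3.14 0.   1.77] F [-0.4 -0.1 -0.3] w 0.0508
now board [0.0388 0.0819] dist mm 190 dyaw -1.513 tip 0.0726
[ -8.1 -15.1   2.1] [ 0.    -0.     0.138]
[-10.1 -13.8   2.1] [ 0.    -0.     0.138]
[-11.9 -12.3   2.1] [-0.    -0.     0.138]
[-13.5 -10.6   2.1] [ 0.    -0.     0.138]
[-14.8  -8.6   2.1] [ 0.    -0.     0.138]
[-15.8  -6.5   2.1] [-0.    -0.     0.138]
[-16.6  -4.3   2.1] [ 0.    -0.     0.138]
[-17.   -2.    2.1] [ 0.    -0.     0.138]
[-17.1   0.4   2.1] [ 0.    -0.     0.138]
[-16.9   2.7   2.1] [ 0.    -0.     0.138]
[-16.4   5.    2.1] [ 0.    -0.     0.138]
tilt err [ 0.002  0.    -1.   ]
```

```bash
python3 -m jog '[[[-8,-15,2,0,0,0.138,0.85],[-10,-14,2,0,0,0.138,0.85],[-12,-12,2,0,0,0.138,0.85],[-13,-11,2,0,0,0.138,0.85],[-15,-9,2,0,0,0.138,0.85]]]'
python3 -m jog '[[[-16,-7,2,0,0,0.138,0.85],[-17,-4,2,0,0,0.138,0.85],[-17,-2,2,0,0,0.138,0.85],[-17,0,2,0,0,0.138,0.85],[-17,3,2,0,0,0.138,0.85]]]'
python3 -m jog '[[[-16,5,2,0,0,0.138,0.85],[0,0,0,0,0,0,0.85]]]'
python3 - <<'E'
from h import *
see(); plan(-.128,-.006,.114,.05,1); find(['jar_middle'],('scene',))
E
```

```text
clock: 9.55
position: [0.517, 0.061, 0.181]
tool_rot: [3.141, 0.0, 1.075]
force: [1.0, 0.5, -0.3]
grip_width: 0.0725
finger_force: 0.0
clock: 10.05
position: [0.4503, 0.0063, 0.171]
tool_rot: [3.141, -0.0, 0.385]
force: [0.3, -0.3, 0.0]
grip_width: 0.0722
finger_force: 0.0
clock: 10.25
position: [0.4365, -0.0051, 0.1688]
tool_rot: [3.141, 0.001, 0.247]
force: [-0.3, 0.1, -0.6]
grip_width: 0.073
finger_force: 0.0
pin rect [-0.0653  0.0944] [29.2 22.5] 79.1
top rolling_pin 0.5 board xy [0.0429 0.1743] z 0.019
top egg_timer 0.79 board xy [0.0432 0.1755] z 0.021
top timer_middle 0.79 board xy [0.0367 0.1711] z 0.039
timer circ [ 33.9 170.1] 31.9
scene rolling_pin 0.55 board xy [-0.064  -0.0086] z 0.044
scene egg_timer 0.78 board xy [0.034  0.1745] z 0.017
scene timer_middle 0.64 board xy [0.0411 0.1779] z 0.041
t 10.8 p [ 0.4381 -0.0032  0.1689] rot [-3.142  0.     0.254] F [ 0.4  0.2 -0.5] w 0.0729
now board [-0.1289 -0.0035] dist mm 55 dyaw 0.003 tip 0.0726
[ 0.8  2.6 54.9] [ 0.     0.    -0.003]
tilt err [-0.  0. -1.]
scene jar_middle 0.92 [0.41   0.1857 0.0698] {}
```

```bash
python3 -m jog '[[[0,3,20,0,0,0,0.85],[0,0,20,0,0,0,0.85],[0,0,14,0,0,0,0.85],[0,0,0,0,0,0,0.85]]]'
python3 - <<'E'
from h import *
plan(-.128,-.006,.114,.05,1)
a=bot.grab_frame('top')['img'][130:290,160:290]; b=bot.grab_frame('scene')['img'][170:360,150:360]
a=cv2.resize(a,None,fx=3.1,fy=3.1); b=cv2.resize(b,(int(210*.0+380),int(190*380/210)))
H=max(a.shape[0],b.shape[0]); f=lambda x:cv2.copyMakeBorder(x,0,H-x.shape[0],0,0,cv2.BORDER_CONSTANT)
cv2.imwrite('pics/m4.png',np.hstack([f(a),f(b)])[:,:,::-1])
E
```

```text
clock: 11.3
position: [0.4381, -0.0062, 0.1136]
tool_rot: [-3.141, 0.003, 0.254]
force: [-0.0, 0.4, 1.0]
grip_width: 0.0725
finger_force: 0.0
t 11.3 p [ 0.4381 -0.0062  0.1136] rot [-3.141e+00  3.000e-03  2.540e-01] F [-0.   0.4  1. ] w 0.0725
now board [-0.1295 -0.0064] dist mm 2 dyaw 0.003 tip 0.0726
[ 1.5 -0.3 -0.4] [ 0.     0.    -0.003]
tilt err [-0.003 -0.    -1.   ]
```

View pics/m4.png

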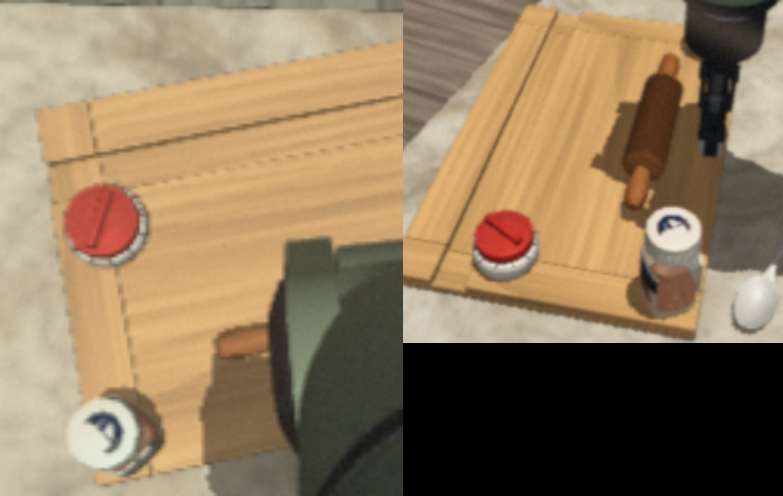

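The timer stands about 8–10 mm inside the left edge and clear of the groove. The fingertips (708,150) are behind the pin (650,115). I'll check the height of the tips.

```bash
python3 - <<'E'
from h import *
f=bot.grab_frame('scene')
for z in (.044,.048,.052,.056,.06):
  for x in(-.1405,-.1185):
    c=f['R']@np.r_[tow([x,-.0064+.043]),z]+f['t'];u=f['intrinsics']@c;u=u[:2]/u[2];print(z,x,u.round(1))
cv2.imwrite('pics/s5.png',cv2.resize(f['img'][210:290,260:350,::-1],None,fx=7,fy=7,interpolation=cv2.INTER_CUBIC))
E
```

```text
0.044 -0.1405 [323.8 259.9]
0.044 -0.1185 [311.9 257.9]
0.048 -0.1405 [323.9 258.4]
0.048 -0.1185 [312.1 256.4]
0.052 -0.1405 [324.1 256.9]
0.052 -0.1185 [312.2 254.9]
0.056 -0.1405 [324.3 255.4]
0.056 -0.1185 [312.3 253.4]
0.06 -0.1405 [324.5 253.9]
0.06 -0.1185 [312.5 251.9]
```

View pics/s5.png

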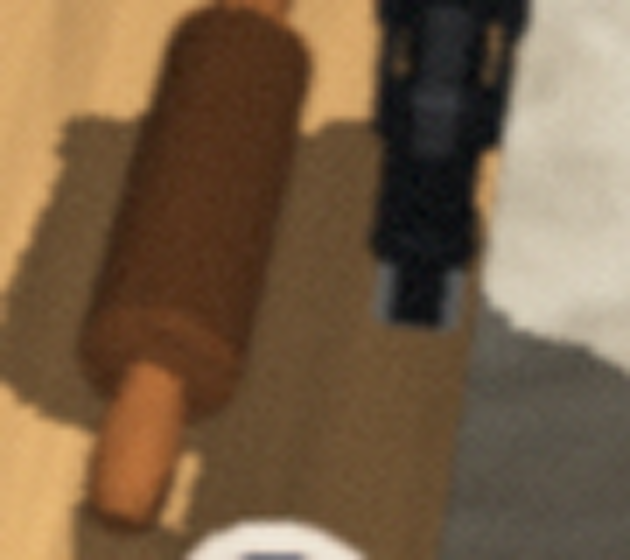

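Tips are at z ≈ 0.050, about 8 mm above the pin's axis. I'll raise them slightly and start rolling.

```bash
python3 -m jog '[[[10,0,-2,0,0,0,0.85],[8,0,0,0,0,0,0.85],[5,0,0,0,0,0,0.85],[4,0,0,0,0,0,0.85],[5,0,0,0,0,0,0.85]]]'
python3 -m jog '[[[5,0,0,0,0,0,0.85],[5,0,0,0,0,0,0.85],[5,0,0,0,0,0,0.85],[5,0,0,0,0,0,0.85],[5,0,0,0,0,0,0.85]]]'
python3 - <<'E'
from h import *
f=see(('scene',)); plan(.044,.0,.116,.0,1)
E
```

```text
clock: 11.95
position: [0.47, 0.002, 0.1169]
tool_rot: [-3.142, 0.0, 0.254]
force: [0.1, 0.3, 0.6]
grip_width: 0.0725
finger_force: 0.0
clock: 12.45
position: [0.4939, 0.008, 0.117]
tool_rot: [3.142, 0.001, 0.254]
force: [-4.2, -1.1, 8.2]
grip_width: 0.0727
finger_force: 4.2
scene rolling_pin 0.72 board xy [-0.0447 -0.005 ] z 0.042
scene egg_timer 0.71 board xy [0.0418 0.1782] z 0.044
scene timer_middle 0.81 board xy [0.0391 0.1769] z 0.043
t 12.7 p [0.4939 0.0081 0.1169] rot [3.142 0.    0.254] F [-1.1 -0.9  2.6] w 0.0726
now board [-0.0719 -0.0039] dist mm 116 dyaw -0.047 tip 0.0726
[116.    1.5   0.8] [ 0.    -0.     0.047]
tilt err [-0. -0. -1.]
```

```bash
python3 -m jog '[[[-3,0,2,0,0,0,0.85],[4,0,0.5,0,0,0,0.85],[5,0,0,0,0,0,0.85],[5,0,0,0,0,0,0.85],[5,0,0,0,0,0,0.85]]]'
python3 -m jog '[[[5,0,0,0,0,0,0.85],[5,0,0,0,0,0,0.85],[5,0,0,0,0,0,0.85],[5,0,0,0,0,0,0.85],[5,0,0,0,0,0,0.85]]]'
python3 - <<'E'
from h import *
f=see(('scene','top')); plan(.044,.0,.116,.0,1)
E
```

```text
clock: 13.2
position: [0.51, 0.0124, 0.1144]
tool_rot: [-3.142, -0.0, 0.254]
force: [-3.0, 0.0, 4.4]
grip_width: 0.0728
finger_force: 2.4
clock: 13.7
position: [0.534, 0.0186, 0.1144]
tool_rot: [-3.142, 0.0, 0.254]
force: [-2.9, -1.6, 5.0]
grip_width: 0.0727
finger_force: 2.6
scene rolling_pin 0.85 board xy [-0.0029 -0.0051] z 0.039
scene egg_timer 0.78 board xy [0.0393 0.1761] z 0.02
scene timer_middle 0.46 board xy [-0.1183  0.1847] z 0.068
no rolling_pin
top egg_timer 0.79 board xy [0.0406 0.173 ] z 0.02
top timer_middle 0.61 board xy [0.0371 0.1755] z 0.04
timer circ [ 34.2 172.7] 32.5
t 14.25 p [0.5336 0.0184 0.1144] rot [ 3.142 -0.     0.254] F [-0.1 -0.8  0.1] w 0.0726
now board [-0.031 -0.002] dist mm 75 dyaw -0.047 tip 0.0726
[75.   1.5 -1.6] [ 0.    -0.     0.047]
tilt err [ 0. -0. -1.]
```

```bash
python3 -m jog '[[[5,0,0,0,0,0,0.85],[5,0,0,0,0,0,0.85],[5,0,0,0,0,0.005,0.85],[5,0,0,0,0,0.007,0.85],[5,0,0,0,0,0.007,0.85]]]'
python3 -m jog '[[[5,0,0,0,0,0.007,0.85],[5,0,0,0,0,0.007,0.85],[5,0,0,0,0,0.007,0.85],[5,0,0,0,0,0.006,0.85],[5,0,0,0,0,0,0.85]]]'
python3 - <<'E'
from h import *
f=see(('scene',)); plan(.044,.0,.1145,.0,1)
cv2.imwrite('pics/s6.png',cv2.resize(f['img'][150:340,140:400,::-1],None,fx=3,fy=3))
E
```

```text
clock: 14.75
position: [0.5583, 0.0248, 0.1144]
tool_rot: [-3.142, -0.0, 0.234]
force: [-0.2, 0.2, 1.3]
grip_width: 0.0727
finger_force: 0.4
clock: 15.25
position: [0.5826, 0.0302, 0.1144]
tool_rot: [-3.142, -0.0, 0.207]
force: [-0.5, -0.5, -0.1]
grip_width: 0.0722
finger_force: 0.2
scene rolling_pin 0.72 board xy [ 0.0475 -0.002 ] z 0.042
scene egg_timer 0.61 board xy [0.0346 0.1748] z 0.02
scene timer_middle 0.77 board xy [0.04   0.1794] z 0.041
t 15.5 p [0.582  0.03   0.1143] rot [3.142 0.    0.208] F [-0.5 -0.9  0.3] w 0.0728
now board [ 0.0188 -0.0005] dist mm 25 dyaw -0.001 tip 0.0726
[25.2 -0.5 -0.2] [ 0.    -0.     0.001]
tilt err [-0. -0. -1.]
```

View pics/s6.png

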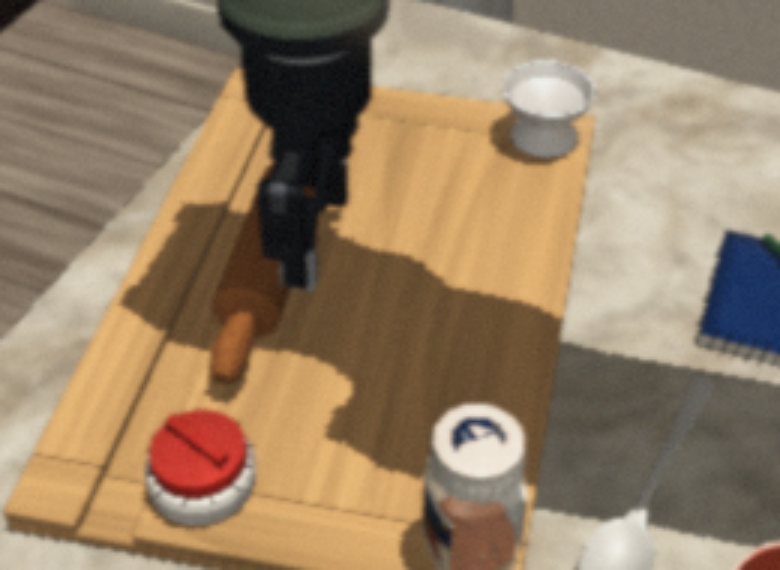

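The pin is square, with its handle end at (225,375) and clear of the timer (200,450). About 25 mm remain to the groove.

```bash
python3 -m jog '[[[5,0,0,0,0,0,0.85],[5,0,0,0,0,0,0.85],[5,0,0,0,0,0,0.85],[4,0,0,0,0,0,0.85],[4,0,0,0,0,0,0.85]]]'
python3 -m jog '[[[3,0,0,0,0,0,0.85],[0,0,0,0,0,0,0.85]]]'
python3 - <<'E'
from h import *
f=see(('scene',)); plan(.044,.0,.1145,.0,1)
E
```

```text
clock: 16.0
position: [0.6051, 0.0349, 0.1144]
tool_rot: [3.142, 0.0, 0.208]
force: [-0.0, 0.3, 0.8]
grip_width: 0.0725
finger_force: 0.1
clock: 16.2
position: [0.6081, 0.0356, 0.1143]
tool_rot: [-3.142, -0.0, 0.208]
force: [-0.7, 0.8, -0.7]
grip_width: 0.0725
finger_force: 0.0
scene rolling_pin 0.61 board xy [ 0.0822 -0.0028] z 0.033
scene egg_timer 0.73 board xy [0.0334 0.1724] z 0.02
scene timer_middle 0.6 board xy [0.0405 0.1771] z 0.04
t 16.45 p [0.6076 0.0355 0.1144] rot [-3.142  0.     0.208] F [-0.7  0.   0.1] w 0.0724
now board [ 0.0449 -0.0005] dist mm 1 dyaw -0.001 tip 0.0726
[-0.9 -0.5 -0.1] [ 0.    -0.     0.001]
tilt err [-0.  0. -1.]
```

It has dropped in. I'll retreat back and up, then check from above.

```bash
python3 -m jog '[[[-10,0,0,0,0,0,0.85],[-30,0,-10,0,0,0,0.85],[-20,0,-40,0,0,0,0.85],[-25,0,-40,0,0,0,0.85],[-25,0,-30,0,0,0,0.85]]]'
python3 -m jog '[[[-10,40,-15,0,0,0,0.85],[0,45,-10,0,0,0,0.85],[0,45,-5,0,0,0,0.85],[0,45,0,0,0,0,0.85],[0,45,0,0,0,0,0.85]]]'
python3 -m jog '[[[0,45,0,0,0,0,0.85],[0,0,0,0,0,0,0.85]]]'
python3 - <<'E'
from h import *
f=see(('scene','top')); st()
cv2.imwrite('pics/t7.png',cv2.resize(f['img'][110:310,150:400,::-1],(750,600)))
find(['jar_middle','dish_middle'],('scene',))
E
```

```text
clock: 16.95
position: [0.4985, 0.0124, 0.2361]
tool_rot: [3.142, -0.001, 0.208]
force: [1.3, 0.6, 0.9]
grip_width: 0.0729
finger_force: 0.0
clock: 17.45
position: [0.535, -0.2063, 0.2647]
tool_rot: [3.141, -0.0, 0.208]
force: [0.7, 0.7, -0.3]
grip_width: 0.0724
finger_force: 0.0
clock: 17.65
position: [0.5436, -0.2546, 0.2641]
tool_rot: [3.139, 0.001, 0.201]
force: [-0.1, 0.8, -0.5]
grip_width: 0.0725
finger_force: 0.0
scene rolling_pin 0.76 board xy [ 0.0861 -0.0028] z 0.035
scene egg_timer 0.79 board xy [0.0328 0.1764] z 0.021
scene timer_middle 0.93 board xy [0.0419 0.1795] z 0.041
pin rect [0.0851 0.0007] [ 47.1 228.7] 0.1
top rolling_pin 0.82 board xy [0.0804 0.0015] z 0.036
top egg_timer 0.92 board xy [0.0403 0.1749] z 0.02
top timer_middle 0.91 board xy [0.0375 0.1762] z 0.04
timer circ [ 34.7 170.8] 32.9
t 18.2 p [ 0.545  -0.2481  0.2645] rot [-3.142 -0.     0.208] F [ 0.2 -0.4 -0.4] w 0.0727
scene jar_middle 0.63 [0.4098 0.1851 0.0669] {}
scene jar_middle 0.38 [ 0.5625  0.0269 -0.0021] {}
scene dish_middle 0.63 [ 0.4916 -0.1733  0.0419] {}
```

View pics/t7.png

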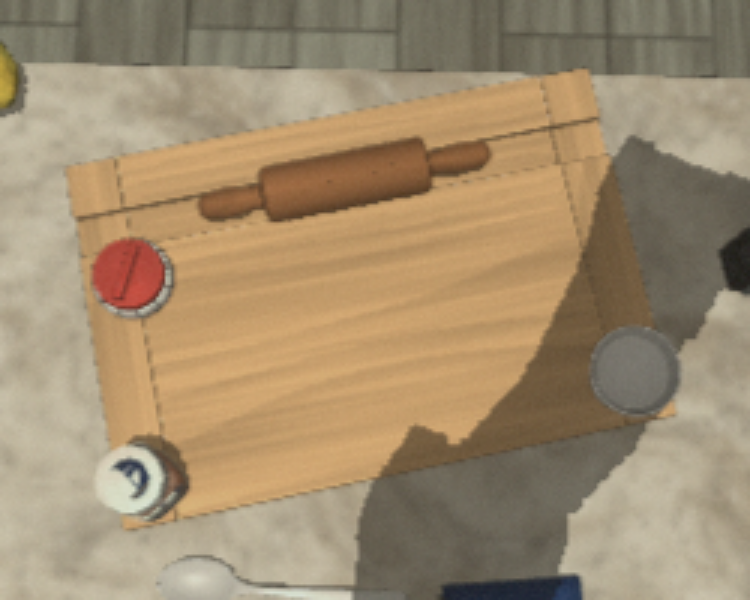

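The pin lies in the groove and is centred (345,180). The timer stands at the left edge (132,275), and the jar and dish have not moved. I'm handing the job in.

```bash
python3 -c "
from workcell import bot
print(bot.job_done())"
```

```text
the job is handed in; nothing more can be done
None
```

I handed the job in at about 18 s: the pin lies square in the groove, within about 3 mm of midway, the timer stands about 8 mm inside the left edge clear of it, and the jar and dish are where they were; no verdict came back.

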